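Put the washed lids back on their canisters

TASK

The canisters are washed and dry and their wooden lids stand in one stack: take the stack apart and close every canister with the lid of its own shape and size, plug in the mouth, lying flat on the rim, and a square lid turned square with its canister. Keep the lids upright, do not tip a canister or shove it from its place, and leave the glass and the espresso cup standing where they are.

Things in the scene. Friction and masses are not known exactly. Their poses are not given: they have to be found in the camera images.
- canister_small_round: Open white ceramic canister, small round: outside 44 mm across, 66 mm tall, walls 5 mm, so a round mouth 34 mm across; empty; stands loose on the 8 mm thick woven mat. Origin: centre of its underside, z up (the rim lies 66 mm above it).
- canister_small_square: Open white ceramic canister, small square: outside 50 mm wide each way (faces along the body's x and y; outer corner radius 9 mm), 76 mm tall, walls 5 mm, so a square mouth 40 mm wide; empty; stands loose on the worktop in front of the mat. Origin: centre of its underside, z up (the rim lies 76 mm above it).
- canister_large_round: Open white ceramic canister, large round: outside 60 mm across, 92 mm tall, walls 5 mm, so a round mouth 50 mm across; empty; stands loose on the worktop in front of the mat. Origin: centre of its underside, z up (the rim lies 92 mm above it).
- canister_large_square: Open white ceramic canister, large square: outside 66 mm wide each way (faces along the body's x and y; outer corner radius 9 mm), 104 mm tall, walls 5 mm, so a square mouth 56 mm wide; empty; stands loose on the worktop in front of the mat. Origin: centre of its underside, z up (the rim lies 104 mm above it).
- lid_large_square: Wooden lid of the large square canister: square plate 67 mm wide (edges along the body's x, y; corner radius 8), 14 mm thick, no knob (grip its edge); below it a square plug 50 mm wide, 9 mm deep, 3 mm play all round. Origin: centre of the plug's underside, z up; plate 9 to 23 mm above. Seated: origin 95 mm above the canister's. Starts at the bottom of the stack, on the worktop.
- lid_large_round: Wooden lid of the large round canister: round plate 61 mm across, 14 mm thick, no knob (grip its edge); below it a round plug 44 mm across, 9 mm deep, 3 mm play all round. Origin: centre of the plug's underside, z up; plate 9 to 23 mm above. Seated: origin 83 mm above the canister's. Starts third from the top of the stack.
- lid_small_square: Wooden lid of the small square canister: square plate 51 mm wide (edges along the body's x, y; corner radius 8), 14 mm thick, no knob (grip its edge); below it a square plug 34 mm wide, 9 mm deep, 3 mm play all round. Origin: centre of the plug's underside, z up; plate 9 to 23 mm above. Seated: origin 67 mm above the canister's. Starts second from the top of the stack.
- lid_small_round: Wooden lid of the small round canister: round plate 45 mm across, 14 mm thick, no knob (grip its edge); below it a round plug 28 mm across, 9 mm deep, 3 mm play all round. Origin: centre of the plug's underside, z up; plate 9 to 23 mm above. Seated: origin 57 mm above the canister's. Starts top of the stack, each plug just standing on the plate below.
- glass: Small clear drinking glass, 48 mm across, 61 mm tall, standing loose among the canisters; not part of the job. Origin: centre of its underside.
- espresso_cup: Small white espresso cup with a handle, 60 x 83 mm, 49 mm tall, standing loose near the canisters; not part of the job. Origin: on its underside.

How it is judged:
By the outcome, as a careful person would: the job done as asked, in the order asked, and still so for the second after the job is handed in, with the robot touching nothing.
It also fails if it takes over 106 s, if anything falls off the work surface, if the arm or the gripper's body presses on something with over 40 N, if the wrist force passes 120 N, or if a joint passes its speed limit or range.

ROBOT

A 7-joint arm with a two-finger parallel gripper is mounted at the origin on a cart in front of the work surface, level with it; the furniture and walls round the work are solid. World frame = base frame: x ahead of the robot, y to its left, z up, the work surface at z = 0. Lengths are in m, angles in rad, forces in N, time in s.
With the tool pointing down it reaches from about 0.35 to 0.9 m from the base axis. Payload 8.1 kg.
Tool frame: the origin (TCP) lies midway between the tips of the shut fingers; the grasp point (between the pads) lies 19 mm behind it (env.grip_point_offset is the distance from the TCP to the grasp point, in m); z points along the fingers, y is the line along which they close (so a half turn about z gives the same grasp; the last joint's range is limited). The gripper opens to 85 mm and grips with 20 to 120 N. Pads are 22 mm wide; open, the fingers measure 114 mm over their backs; the gripper's body (76 mm by 85 mm) begins 54 mm behind the grasp point. The pads swing forward as they close: fully open they stand 13 mm farther back than shut.
Start: joints at [1.229, 0.434, 0.025, 1.573, -0.012, 1.134, -0.075], TCP at [0.148, -0.607, 0.231] pointing down, gripper open.
Joint ranges: [-2.62, 2.62], [-0.44, 2.09], [-1.27, 1.32], [0.08, 2.57], [-1.32, 4.46], [0.12, 2], [-2.74, 2.74]. Speed limits (rad/s): [2.22, 2.22, 3.01, 3.01, 3.14, 3.14, 3.14].

INTERFACE

Orientations are given as a unit quaternion [x, y, z, w].
In Python, from bench import sensors, viewer, env, spotter gives the robot as it stands.
- The arm moves only by the tool play_rows, never from a script. Its argument "moves" is a list of rows, each a list of 3 entries, a list of its own where there are three numbers: the finger opening in m, from 0 to 0.0854, then the shift along the tool's x, y, z in m, then the turn about the tool's z in rad. In form: [[claw, [x, y, z], spin], ...]. A call has exactly 5 rows; each row is the pose to reach, as a shift and turn from the pose commanded when the call began, along the tool's axes at that moment; what a row does not reach only later rows make up. A row lasts 1/10 s, in which the tool goes at most 50 mm and 8.59 degrees, less where a joint would pass 70% of its speed; a pose out of reach is approached as far as the arm can. A call with a gripper value outside its range is refused whole. The fingers move at their own pace and stop on an object; "force" is the grip in N (left out, the last holds). Time passes only in rows, so rows that repeat a pose let the fingers close, or fill a call up. It gives the time, the measured TCP pose, the force, the opening and the grip force at its end, in the units of the state.
- sensors.get_obs(): the state, without advancing time (a new reading comes with each control period).
- viewer.get_image(name): name is "scene" or "top" or "wrist"; returns a dict with "frame" (400x640x3 uint8, red, green, blue), "range_z" (400x640 float32, m along the optical axis (not along the pixel's ray), 0 where there is no reading), "fx", "fy", "cx", "cy" (pixels), "dist" ([k1, k2, p1, p2, k3] as OpenCV has them; the pictures are not rectified), "rvec" (rotation vector, rad) and "tvec" (3), from world to camera coordinates, as OpenCV has them. Camera axes: x right, y down, z forward; pixel columns grow to the right and rows downward; lengths in m; the calibration is good to about 2 mm. A picture is of the moment at which its call begins.
- env.job_done(): hands the job in; it is judged then, once.
Trained networks look in a picture, given as the dict that the camera call returned (one of the last four; its "shot" number tells which), for a name from the list of things; names that differ only in an ending like _2 or _b are one class to them, and where a whole thing is asked for, a point or a joint stands for the part that bears it (a point fixed in the world has none). Each returns a list of dicts, best first, with "score" (0 to 1); they miss things now and then, are a little off and sometimes report something else, mostly with a low value. They report only what shows in the picture. A call takes as long as a camera call.
- spotter.boxes_of(picture, thing): "location" ([column, row] in pixels, amid what is visible of it).
The state is a dict: "time": time; "joint_pos": joint angles; "dq": joint speeds; "tau": joint torques, N m; "tool_pos": TCP position; "ee_rot": TCP orientation; "wrist_force": force on the tool from outside, world axes, zero at the start; "torque": the same for the moment, N m; "opening": finger opening in m; "finger_force": force on a finger pad.
Only numpy, scipy, OpenCV 4.12 (cv2) and the standard library are available. Lean on these libraries where they do the work, as an engineer would, in place of code of your own. Each camera call takes 0.05 s, during which the arm holds its last target. There are 200 camera calls.

## Working session

There is one attempt and no reset: what is moved stays moved. The work goes in short steps, Python scripts to look and compute and a tool call to move; the robot and the scene stay as the last step left them, time stands still between calls to the robot, and variables do not carry over. Pictures are saved under pics/ and viewed, at most 14 in all, crops included, and the job is handed in when it is done.

Besides the shell and the picture viewer there is one more tool, called after "Emit:" as a command line: name --argument value ..., lists and objects as JSON in quotes. play_rows: Moves the arm, as the interface text tells. Its arguments: {"type":"object","properties":{"moves":{"type":"array","items":{"type":"array"}},"force":{"type":"number"}},"required":["moves"]}

```bash
ls; mkdir -p pics; cat > h.py <<'E'
import numpy as np, cv2
from bench import sensors, viewer, env, spotter
def cam(n):
    p=viewer.get_image(n); return p
def K(p): return np.array([[p['fx'],0,p['cx']],[0,p['fy'],p['cy']],[0,0,1.]])
def cloud(p):
    h,w=p['range_z'].shape
    u,v=np.meshgrid(np.arange(w),np.arange(h))
    uv=np.stack([u,v],-1).reshape(-1,1,2).astype(np.float64)
    n=cv2.undistortPoints(uv,K(p),np.array(p['dist'],float)).reshape(h,w,2)
    z=p['range_z'].astype(float)
    c=np.dstack([n[...,0]*z,n[...,1]*z,z])
    R=cv2.Rodrigues(np.array(p['rvec'],float))[0]
    W=(c-np.array(p['tvec'],float).reshape(3))@R
    W[z<=0]=np.nan
    return W
def save(p,name): cv2.imwrite('pics/'+name,p['frame'][...,::-1])
E
python3 - <<'E'
from h import *
names="canister_small_round canister_small_square canister_large_round canister_large_square lid_large_square lid_large_round lid_small_square lid_small_round glass espresso_cup".split()
o=sensors.get_obs(); print({k:np.round(v,3) for k,v in o.items()}, env.grip_point_offset)
for c in("top","scene"):
    p=cam(c); save(p,c+'0.png'); W=cloud(p); np.savez(c+'0.npz',W=W,f=p['frame'])
    for n in names:
        print(c,n,[(np.round(b['location']).tolist(),round(b['score'],2),np.round(W[int(b['location'][1]),int(b['location'][0])],3).tolist()) for b in spotter.boxes_of(p,n)[:2]])
E
```

```text
pics
{'time': np.float64(0.0), 'joint_pos': array([ 1.229,  0.435,  0.025,  1.574, -0.012,  1.134, -0.075]), 'dq': array([-0.003,  0.001,  0.001,  0.001, -0.   ,  0.002,  0.001]), 'tau': array([ 1.0000e-03, -6.7046e+01,  1.0250e+00, -3.1621e+01,  1.6000e-02,
        1.2000e-02,  0.0000e+00]), 'tool_pos': array([ 0.148, -0.607,  0.231]), 'ee_rot': array([ 0.993,  0.119, -0.   , -0.001]), 'wrist_force': array([ 1.094, -0.107,  0.715]), 'torque': array([ 0.012, -0.018,  0.015]), 'finger_force': np.float64(0.0), 'opening': np.float64(0.086)} 0.0187
top canister_small_round [([365.0, 184.0], 0.74, [0.608, -0.112, 0.015])]
top canister_small_square [([272.0, 234.0], 0.72, [0.473, 0.15, 0.007])]
top canister_large_round [([351.0, 242.0], 0.81, [0.446, -0.069, 0.004])]
top canister_large_square [([200.0, 245.0], 0.74, [0.45, 0.352, 0.008])]
top lid_large_square [([408.0, 233.0], 0.71, [0.463, -0.217, 0.065])]
top lid_large_round [([409.0, 240.0], 0.58, [0.445, -0.227, 0.025])]
top lid_small_square []
top lid_small_round [([417.0, 223.0], 0.49, [0.483, -0.236, 0.092])]
top glass [([285.0, 181
[... 251 characters left out ...]
, 0.25, 0.033])]
scene canister_small_square [([291.0, 236.0], 0.81, [0.437, 0.162, 0.072])]
scene canister_large_round [([363.0, 207.0], 0.94, [0.428, -0.039, 0.079])]
scene canister_large_square [([219.0, 267.0], 0.71, [0.411, 0.351, 0.094]), ([362.0, 207.0], 0.44, [0.428, -0.037, 0.076])]
scene lid_large_square [([409.0, 191.0], 0.81, [0.467, -0.221, 0.025])]
scene lid_large_round [([412.0, 184.0], 0.7, [0.463, -0.226, 0.046])]
scene lid_small_square [([411.0, 176.0], 0.7, [0.471, -0.222, 0.071])]
scene lid_small_round [([413.0, 169.0], 0.74, [0.47, -0.225, 0.093])]
scene glass [([280.0, 191.0], 0.62, [0.63, 0.092, 0.044])]
scene espresso_cup [([218.0, 205.0], 0.65, [0.68, 0.257, 0.028])]
```

View pics/top0.png

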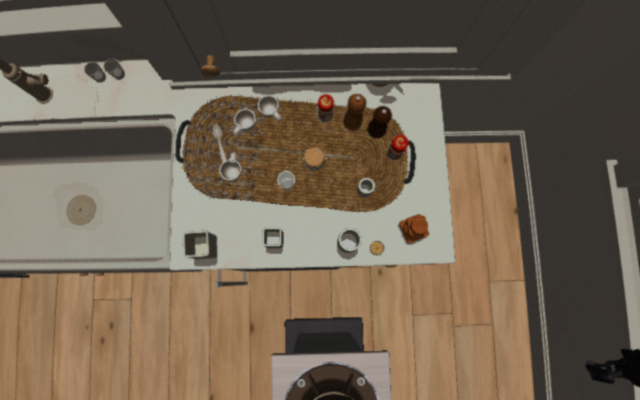

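View pics/scene0.png

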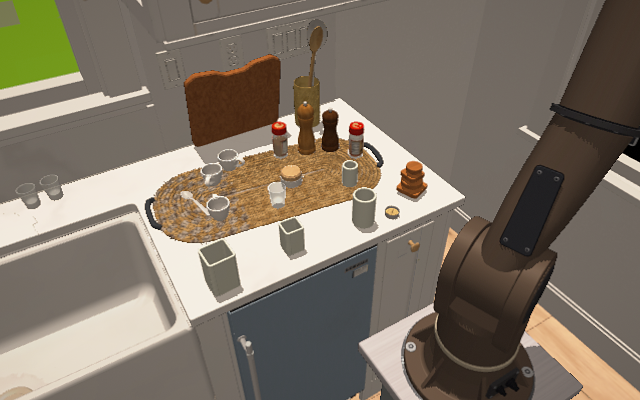

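Top view: the canisters' mouths are at (198,245), (273,238), (349,241) and (367,186), the stack at (415,228), the glass at (286,180), and the cup near (231,170). There is also a loose disc at (377,248), which I'll treat as clutter. Next I fit the rims.

```bash
cat >> h.py <<'E'
def fit(P,xy,z,r,dz=.006,rect=True):
    """points near height z within r of xy -> circle/rect fit"""
    Q=P.reshape(-1,3); m=(abs(Q[:,2]-z)<dz)&(np.hypot(Q[:,0]-xy[0],Q[:,1]-xy[1])<r); Q=Q[m]
    if len(Q)<6: return len(Q)
    a=Q[:,:2].astype(np.float32)
    A=np.c_[2*a,np.ones(len(a))]; s=np.linalg.lstsq(A,(a**2).sum(1),rcond=None)[0]
    rc=cv2.minAreaRect(a*1000)
    return len(Q),'z',Q[:,2].mean().round(4),'circ',s[:2].round(4),'minC',np.round(cv2.minEnclosingCircle(a*1000),1).tolist() if 0 else np.round(cv2.minEnclosingCircle(a*1000)[0],1),round(cv2.minEnclosingCircle(a*1000)[1],1),'rect',np.round(rc[0],1),np.round(rc[1],1),round(rc[2],1)
E
python3 - <<'E'
from h import *
for c in("top","scene"):
    W=np.load(c+'0.npz')['W']
    for n,xy,z,r in [("csr",(.608,-.112),.074,.045),("css",(.465,.145),.076,.05),("clr",(.45,-.06),.092,.05),("cls",(.445,.34),.104,.06),
      ("lsr",(.47,-.227),.092,.04),("lss",(.47,-.227),.069,.05),("llr",(.47,-.227),.046,.05),("lls",(.47,-.227),.023,.065),("glass",(.623,.111),.061,.05)]:
        print(c,n,fit(W,xy,z,r))
E
```

```text
top csr (96, 'z', np.float64(0.0736), 'circ', array([ 0.5906, -0.1105]), 'minC', array([ 590.1, -110.4]), 22.3, 'rect', array([ 590.8, -111.1]), array([41.4, 42.5]), 13.3)
top css (145, 'z', np.float64(0.0753), 'circ', array([0.4598, 0.1446]), 'minC', array([460. , 145.4]), 31.3, 'rect', array([459.7, 145. ]), array([50.1, 50.4]), 88.7)
top clr (133, 'z', np.float64(0.0924), 'circ', array([ 0.4459, -0.0589]), 'minC', array([446. , -59.6]), 30.1, 'rect', array([446.2, -59.1]), array([57.2, 57.1]), 88.4)
top cls (191, 'z', np.float64(0.1037), 'circ', array([0.4425, 0.3373]), 'minC', array([442.7, 337.2]), 42.7, 'rect', array([442.1, 337.7]), array([66.7, 67.4]), 1.0)
top lsr (234, 'z', np.float64(0.0926), 'circ', array([ 0.4769, -0.2406]), 'minC', array([ 477.3, -241.1]), 22.8, 'rect', array([ 477.4, -241. ]), array([43.8, 43.7]), 52.5)
top lss (124, 'z', np.float64(0.069), 'circ', array([ 0.4789, -0.2427]), 'minC', array([ 479.6, -241. ]), 32.1, 'rect', array([ 479.8, -241. ]), array([50.7, 51.8]), 4.7)
top llr (65, 'z', np.float64(0.0458), 'circ', array([ 0.4769, -0.2406]), 'minC', a
[... 1283 characters left out ...]
3.4)
scene lss (145, 'z', np.float64(0.0691), 'circ', array([ 0.4816, -0.2391]), 'minC', array([ 482.1, -239.2]), 31.9, 'rect', array([ 476.3, -232.5]), array([62.9, 44.7]), 42.4)
scene llr (135, 'z', np.float64(0.0463), 'circ', array([ 0.4778, -0.2365]), 'minC', array([ 478.5, -236.7]), 30.0, 'rect', array([ 472.4, -231.2]), array([58.2, 38.4]), 48.9)
scene lls (204, 'z', np.float64(0.0233), 'circ', array([ 0.4799, -0.2419]), 'minC', array([ 477.3, -241.2]), 43.0, 'rect', array([ 479.9, -241.4]), array([66.6, 68.6]), 21.5)
scene glass (115, 'z', np.float64(0.0616), 'circ', array([0.6169, 0.1068]), 'minC', array([617.3, 108. ]), 25.6, 'rect', array([616.3, 106.9]), array([43.3, 50.5]), 59.9)
```

```bash
cat >> h.py <<'E'
from scipy.spatial.transform import Rotation as Ro
def shift(*ts):
    """world targets (x,y,z,yaw_deg) -> tool shifts and spin from the present pose"""
    o=sensors.get_obs(); R=Ro.from_quat(o['ee_rot']); M=R.as_matrix(); a=np.arctan2(M[1,0],M[0,0])
    print('t',round(float(o['time']),2),'pos',np.round(o['tool_pos'],4),'yaw',round(np.degrees(a),2),'tiltz',M[:,2].round(4),'q7',np.round(o['joint_pos'][-1],2),'open',round(float(o['opening']),4))
    for t in ts: print(t,'->',np.round(M.T@(np.array(t[:3])-o['tool_pos']),4).tolist(),'spin',round(a-np.radians(t[3]),4))
E
python3 -c "
from h import *
shift((.4775,-.2405,.30,5))"
```

```text
t 1.1 pos [ 0.1478 -0.6073  0.2313] yaw 13.68 tiltz [ 0. -0. -1.] q7 -0.08 open 0.0852
(0.4775, -0.2405, 0.3, 5) -> [0.4071, -0.2784, -0.0687] spin 0.1514
```

Emit:
play_rows --moves '[[0.085, [0.034, -0.023, -0.006], 0.012], [0.085, [0.068, -0.046, -0.012], 0.025], [0.085, [0.102, -0.07, -0.017], 0.038], [0.085, [0.136, -0.093, -0.023], 0.05], [0.085, [0.17, -0.116, -0.029], 0.063]]'

```text
time: 1.6
tool_pos: [0.2865, -0.453, 0.2607]
ee_rot: [0.996, 0.087, 0.0, 0.0]
wrist_force: [1.5, 0.5, -0.0]
opening: 0.0854
finger_force: 0.0
```

```bash
python3 -c "
from h import *
shift((.4775,-.2405,.30,5))"
```

```text
t 1.6 pos [ 0.2865 -0.453   0.2607] yaw 10.03 tiltz [ 2.e-04 -3.e-04 -1.e+00] q7 -0.5 open 0.0854
(0.4775, -0.2405, 0.3, 5) -> [0.2251, -0.176, -0.0394] spin 0.0878
```

Emit:
play_rows --moves '[[0.085, [0.045, -0.033, -0.008], 0.018], [0.085, [0.09, -0.066, -0.016], 0.035], [0.085, [0.135, -0.1, -0.024], 0.052], [0.085, [0.18, -0.133, -0.032], 0.07], [0.085, [0.218, -0.168, -0.04], 0.088]]'

```text
time: 2.1
tool_pos: [0.4544, -0.271, 0.2966]
ee_rot: [0.999, 0.043, 0.0, 0.0]
wrist_force: [0.6, -0.5, 0.7]
opening: 0.085
finger_force: 0.0
```

```bash
python3 - <<'E'
from h import *
import time
shift((.4775,-.2405,.30,5))
p=cam('wrist'); save(p,'w1.png'); W=cloud(p)
shift((.4775,-.2405,.15,5))
for n,xy,z,r in [("lsr",(.4775,-.2405),.092,.04),("lss",(.4775,-.2405),.069,.05),("llr",(.4775,-.2405),.046,.05),("lls",(.4775,-.2405),.023,.065),("clr",(.447,-.058),.092,.05),("csr",(.592,-.110),.074,.045)]:
    print(n,fit(W,xy,z,r))
E
```

```text
t 2.1 pos [ 0.4544 -0.271   0.2966] yaw 4.97 tiltz [ 6.e-04 -5.e-04 -1.e+00] q7 -1.09 open 0.085
(0.4775, -0.2405, 0.3, 5) -> [0.0257, -0.0284, -0.0034] spin -0.0005
t 2.15 pos [ 0.4606 -0.2624  0.2979] yaw 5.51 tiltz [ 0.0053  0.0033 -1.    ] q7 -1.1 open 0.0849
(0.4775, -0.2405, 0.15, 5) -> [0.0181, -0.0197, 0.1481] spin 0.0088
lsr (995, 'z', np.float64(0.0919), 'circ', array([ 0.4796, -0.2409]), 'minC', array([ 479.3, -241.1]), 22.3, 'rect', array([ 480. , -241.1]), array([43.3, 43.7]), 4.1)
lss (469, 'z', np.float64(0.0686), 'circ', array([ 0.4802, -0.2401]), 'minC', array([ 482.2, -240.8]), 32.0, 'rect', array([ 482. , -240.1]), array([50.1, 50. ]), 4.9)
llr (105, 'z', np.float64(0.0455), 'circ', array([ 0.4805, -0.2396]), 'minC', array([ 480.9, -239.9]), 30.2, 'rect', array([ 484.6, -241.8]), array([59.9, 50.6]), 67.2)
lls (473, 'z', np.float64(0.0225), 'circ', array([ 0.4788, -0.2404]), 'minC', array([ 479.5, -242.6]), 43.2, 'rect', array([ 479.5, -242.9]), array([67. , 66.5]), 20.9)
clr (780, 'z', np.float64(0.0912), 'circ', array([ 0.4483, -0.0577]), 'minC', array([447.8, -57.4]), 30.6, 'rect', array([447.9, -57.2]), array([59.4, 59.1]), 39.9)
csr (619, 'z', np.float64(0.0733), 'circ', array([ 0.5919, -0.109 ]), 'minC', array([ 592. , -108.6]), 22.4, 'rect', array([ 591.9, -108.6]), array([42.8, 43. ]), 26.4)
```

View pics/w1.png

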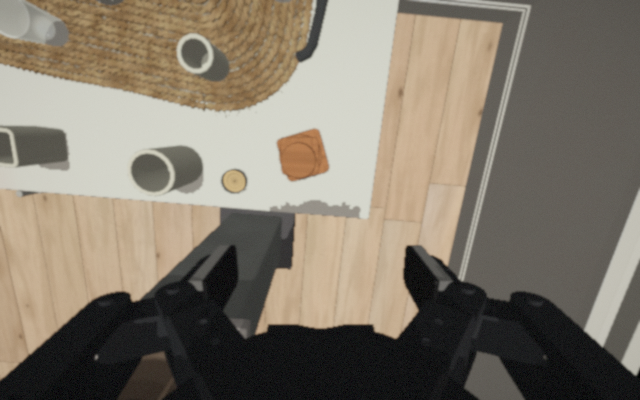

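Emit:
play_rows --moves '[[0.085, [0.0, 0.0, 0.03], 0.0], [0.085, [0.0, 0.0, 0.06], 0.0], [0.085, [0.0, 0.0, 0.09], 0.0], [0.085, [0.0, 0.0, 0.12], 0.0], [0.085, [0.0, 0.0, 0.14], 0.0]]'

```text
time: 2.65
tool_pos: [0.4521, -0.2723, 0.1542]
ee_rot: [0.999, 0.044, -0.001, -0.0]
wrist_force: [-0.2, -0.1, 0.3]
opening: 0.085
finger_force: 0.0
```

```bash
python3 - <<'E'
from h import *
shift((.4785,-.2405,.15,5),(.4785,-.2405,.076,5))
E
```

```text
t 2.65 pos [ 0.4521 -0.2723  0.1542] yaw 5.03 tiltz [-1.7e-03  8.0e-04 -1.0e+00] q7 -1.12 open 0.085
(0.4785, -0.2405, 0.15, 5) -> [0.0291, -0.0294, 0.0041] spin 0.0005
(0.4785, -0.2405, 0.076, 5) -> [0.0292, -0.0293, 0.0781] spin 0.0005
```

Emit:
play_rows --moves '[[0.085, [0.012, -0.012, 0.0], 0.0], [0.085, [0.024, -0.024, 0.0], 0.0], [0.085, [0.029, -0.029, 0.0], 0.0], [0.085, [0.029, -0.029, 0.004], 0.0], [0.085, [0.029, -0.029, 0.004], 0.0]]'

```text
time: 3.15
tool_pos: [0.4787, -0.2416, 0.1516]
ee_rot: [0.999, 0.044, -0.0, 0.0]
wrist_force: [0.6, -0.5, -0.5]
opening: 0.0851
finger_force: 0.0
```

```bash
python3 - <<'E'
from h import *
shift((.4785,-.2405,.076,5))
E
```

```text
t 3.15 pos [ 0.4787 -0.2416  0.1516] yaw 5.01 tiltz [-9.e-04 -3.e-04 -1.e+00] q7 -1.2 open 0.0851
(0.4785, -0.2405, 0.076, 5) -> [-0.0001, -0.0012, 0.0756] spin 0.0002
```

Emit:
play_rows --moves '[[0.085, [0.0, -0.0005, 0.025], 0.0], [0.085, [0.0, -0.001, 0.05], 0.0], [0.085, [0.0, -0.001, 0.068], 0.0], [0.085, [0.0, -0.001, 0.076], 0.0], [0.085, [0.0, -0.001, 0.076], 0.0]]'

```text
time: 3.65
tool_pos: [0.4783, -0.2405, 0.0753]
ee_rot: [0.999, 0.043, -0.001, -0.0]
wrist_force: [0.5, -0.2, -0.2]
opening: 0.0849
finger_force: 0.0
```

Emit:
play_rows --moves '[[0.06, [0.0, 0.0, 0.0], 0.0], [0.052, [0.0, 0.0, 0.0], 0.0], [0.048, [0.0, 0.0, 0.0], 0.0], [0.044, [0.0, 0.0, 0.0], 0.0], [0.04, [0.0, 0.0, 0.0], 0.0]]' --force 25

```text
time: 4.15
tool_pos: [0.48, -0.2406, 0.077]
ee_rot: [0.999, 0.044, 0.001, 0.001]
wrist_force: [-0.8, -1.1, 6.1]
opening: 0.0438
finger_force: 24.5
```

```bash
python3 - <<'E'
from h import *
shift((.4785,-.2405,.076,5))
E
```

```text
t 4.15 pos [ 0.48   -0.2406  0.077 ] yaw 5.01 tiltz [ 0.0015 -0.001  -1.    ] q7 -1.23 open 0.0438
(0.4785, -0.2405, 0.076, 5) -> [-0.0015, -0.0002, 0.001] spin 0.0002
```

Emit:
play_rows --moves '[[0.04, [0.0, 0.0, -0.012], 0.0], [0.04, [0.0, 0.0, -0.03], 0.0], [0.04, [0.0, 0.0, -0.06], 0.0], [0.04, [0.0, 0.0, -0.09], 0.0], [0.04, [0.0, 0.0, -0.1], 0.0]]'

```text
time: 4.65
tool_pos: [0.4808, -0.2404, 0.1797]
ee_rot: [0.999, 0.044, 0.002, 0.001]
wrist_force: [-0.6, -0.3, -0.5]
opening: 0.0437
finger_force: 25.7
```

```bash
python3 - <<'E'
from h import *
shift((.592,-.1095,.14,5))
E
```

```text
t 4.65 pos [ 0.4808 -0.2404  0.1797] yaw 5.03 tiltz [ 0.0043 -0.0017 -1.    ] q7 -1.19 open 0.0437
(0.592, -0.1095, 0.14, 5) -> [0.1221, -0.1207, 0.04] spin 0.0006
```

Emit:
play_rows --moves '[[0.04, [0.025, -0.025, 0.0], 0.0], [0.04, [0.055, -0.055, 0.0], 0.0], [0.04, [0.085, -0.085, 0.01], 0.0], [0.04, [0.11, -0.11, 0.03], 0.0], [0.04, [0.122, -0.121, 0.04], 0.0]]'

```text
time: 5.15
tool_pos: [0.5913, -0.1046, 0.1347]
ee_rot: [0.999, 0.046, -0.0, -0.001]
wrist_force: [-0.5, -0.1, -0.9]
opening: 0.0438
finger_force: 25.7
```

Emit:
play_rows --moves '[[0.04, [0.0, 0.0, 0.0], 0.0], [0.04, [0.0, 0.0, 0.0], 0.0], [0.04, [0.0, 0.0, 0.0], 0.0], [0.04, [0.0, 0.0, 0.0], 0.0], [0.04, [0.0, 0.0, 0.0], 0.0]]'

```text
time: 5.65
tool_pos: [0.5901, -0.1099, 0.1367]
ee_rot: [0.999, 0.043, 0.0, 0.0]
wrist_force: [0.4, 0.0, -0.3]
opening: 0.0437
finger_force: 25.7
```

```bash
python3 - <<'E'
from h import *
shift((.592,-.1095,.10,5))
p=cam('wrist'); save(p,'w2.png'); W=cloud(p)
print(fit(W,(.592,-.11),.073,.05),fit(W,(.592,-.11),.158,.03))
shift((.592,-.1095,.10,5))
E
```

```text
t 5.65 pos [ 0.5901 -0.1099  0.1367] yaw 4.94 tiltz [ 7.e-04 -5.e-04 -1.e+00] q7 -1.5 open 0.0437
(0.592, -0.1095, 0.1, 5) -> [0.0019, -0.0003, 0.0367] spin -0.0011
(716, 'z', np.float64(0.0733), 'circ', array([ 0.5938, -0.1086]), 'minC', array([ 593. , -108.7]), 21.9, 'rect', array([ 599.7, -108.1]), array([29.6, 43. ]), 5.4) (1653, 'z', np.float64(0.1547), 'circ', array([ 0.594 , -0.1094]), 'minC', array([ 596.5, -109.3]), 28.6, 'rect', array([ 591. , -106.9]), array([54.3, 40.9]), 78.4)
t 5.7 pos [ 0.5901 -0.1097  0.1366] yaw 4.96 tiltz [ 6.e-04 -4.e-04 -1.e+00] q7 -1.5 open 0.0439
(0.592, -0.1095, 0.1, 5) -> [0.0019, -0.0, 0.0366] spin -0.0008
```

View pics/w2.png

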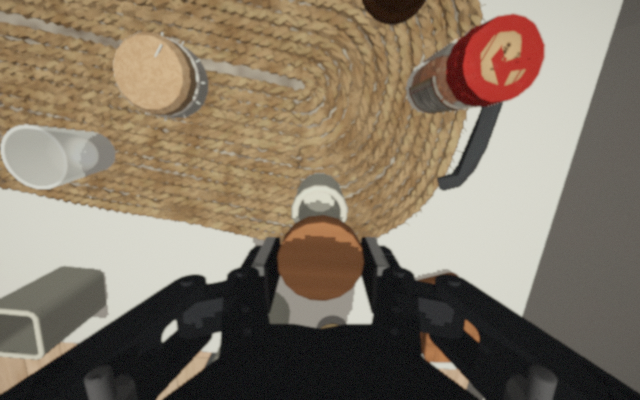

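```bash
cat >> h.py <<'E'
def held(p,W,zt,xy,r=.06,dz=.004):
    """wood-coloured top face of the held lid"""
    f=p['frame'].astype(int); m=(f[...,0]>1.5*f[...,2])&(f[...,0]>50)&(abs(W[...,2]-zt)<dz)&(np.hypot(W[...,0]-xy[0],W[...,1]-xy[1])<r)
    m=cv2.morphologyEx(m.astype(np.uint8),cv2.MORPH_OPEN,np.ones((3,3)))>0
    a=(W[m][:,:2]*1000).astype(np.float32); 
    if len(a)<10: return len(a)
    c,R=cv2.minEnclosingCircle(a); rc=cv2.minAreaRect(a)
    return len(a),'z',round(W[m][:,2].mean(),4),np.round(c,1),round(R,1),'rect',np.round(rc[0],1),np.round(rc[1],1),round(rc[2],1)
E
python3 - <<'E'
from h import *
p=cam('wrist'); W=cloud(p)
q=W[262,320]; print(q)
print(held(p,W,q[2],(.59,-.11),.04), fit(W,(.592,-.11),.073,.045))
shift((.592,-.1095,.10,5))
E
```

```text
[ 0.59029621 -0.10922201  0.15145387]
(5419, 'z', np.float64(0.1513), array([ 589.9, -109.3]), 22.3, 'rect', array([ 590.2, -109.3]), array([43.4, 44.3]), 49.2) (715, 'z', np.float64(0.0733), 'circ', array([ 0.5938, -0.1086]), 'minC', array([ 592.7, -108.7]), 22.0, 'rect', array([ 599.6, -108.1]), array([29.6, 43.2]), 4.0)
t 5.75 pos [ 0.5902 -0.1095  0.1365] yaw 4.97 tiltz [ 5.e-04 -3.e-04 -1.e+00] q7 -1.5 open 0.0435
(0.592, -0.1095, 0.1, 5) -> [0.0018, 0.0002, 0.0365] spin -0.0005
```

Emit:
play_rows --moves '[[0.04, [0.0025, -0.0005, 0.0], 0.0], [0.04, [0.0025, -0.0005, 0.02], 0.0], [0.04, [0.0025, -0.0005, 0.04], 0.0], [0.04, [0.0025, -0.0005, 0.045], 0.0], [0.04, [0.0025, -0.0005, 0.045], 0.0]]'

```text
time: 6.25
tool_pos: [0.5923, -0.108, 0.0904]
ee_rot: [0.999, 0.044, -0.001, -0.0]
wrist_force: [0.4, 0.3, 0.0]
opening: 0.0437
finger_force: 25.7
```

```bash
python3 - <<'E'
from h import *
shift((.5926,-.1089,.0732,5))
E
```

```text
t 6.25 pos [ 0.5923 -0.108   0.0904] yaw 5.03 tiltz [-1.7e-03  3.0e-04 -1.0e+00] q7 -1.51 open 0.0437
(0.5926, -0.1089, 0.0732, 5) -> [0.0003, 0.001, 0.0172] spin 0.0006
```

Emit:
play_rows --moves '[[0.04, [0.0, 0.0, 0.004], 0.0], [0.04, [0.0, 0.0, 0.009], 0.0], [0.04, [0.0, 0.0, 0.014], 0.0], [0.04, [0.0, 0.0, 0.0175], 0.0], [0.04, [0.0, 0.0, 0.0175], 0.0]]'

```text
time: 6.75
tool_pos: [0.5928, -0.1081, 0.0734]
ee_rot: [0.999, 0.044, -0.0, -0.0]
wrist_force: [-0.7, 0.1, -0.5]
opening: 0.0438
finger_force: 25.7
```

```bash
python3 - <<'E'
from h import *
shift((.5926,-.1089,.0732,5)); print(sensors.get_obs()['wrist_force'])
p=cam('wrist'); W=cloud(p); print(held(p,W,.0888,(.59,-.11),.04)); print(held(p,W,.0888,(.59,-.11),.04,.02))
E
```

```text
t 6.75 pos [ 0.5928 -0.1081  0.0734] yaw 5.03 tiltz [-0.  0. -1.] q7 -1.52 open 0.0438
(0.5926, -0.1089, 0.0732, 5) -> [-0.0003, 0.0008, 0.0002] spin 0.0005
[-0.68560594  0.11210722 -0.50184554]
(5401, 'z', np.float64(0.0881), array([ 592.6, -107.8]), 22.3, 'rect', array([ 592.8, -107.6]), array([43.2, 43.8]), 57.8)
(5676, 'z', np.float64(0.0878), array([ 591.1, -108. ]), 23.7, 'rect', array([ 592.8, -107.8]), array([43.8, 43.9]), 4.7)
```

Emit:
play_rows --moves '[[0.04, [0.0, 0.0005, 0.0], 0.0], [0.04, [0.0, 0.0008, 0.0006], 0.0], [0.04, [0.0, 0.0008, 0.0006], 0.0], [0.06, [0.0, 0.0008, 0.0006], 0.0], [0.07, [0.0, 0.0008, 0.0006], 0.0]]'

```text
time: 7.3
tool_pos: [0.5928, -0.1089, 0.073]
ee_rot: [0.999, 0.044, 0.0, 0.0]
wrist_force: [-0.6, 0.5, 0.2]
opening: 0.0696
finger_force: 0.0
```

Emit:
play_rows --moves '[[0.07, [0.0, 0.0, 0.0], 0.0], [0.07, [0.0, 0.0, -0.02], 0.0], [0.075, [0.0, 0.0, -0.05], 0.0], [0.08, [0.0, 0.0, -0.08], 0.0], [0.085, [0.0, 0.0, -0.09], 0.0]]'

```text
time: 7.8
tool_pos: [0.5944, -0.1089, 0.1661]
ee_rot: [0.999, 0.044, 0.002, 0.0]
wrist_force: [1.0, 0.8, 0.8]
opening: 0.0848
finger_force: 0.0
```

```bash
python3 - <<'E'
from h import *
p=cam('wrist'); W=cloud(p); print(held(p,W,.0873,(.59,-.11),.04))
c=(.479,-.2405)
print(held(p,W,.069,c,.05),held(p,W,.046,c,.05),held(p,W,.023,c,.06))
shift((.4785,-.2405,.18,5))
E
```

```text
(2122, 'z', np.float64(0.0878), array([ 592.5, -108.8]), 22.3, 'rect', array([ 592.6, -108.8]), array([43.7, 43.7]), 14.5)
0 (213, 'z', np.float64(0.0454), array([ 478.2, -215.1]), 16.6, 'rect', array([ 478.1, -214.3]), array([32.9, 10. ]), 9.6) (271, 'z', np.float64(0.0222), array([ 472.7, -215.5]), 30.9, 'rect', array([ 472.9, -216.1]), array([61.1, 13.1]), 20.6)
t 7.85 pos [ 0.5945 -0.109   0.1664] yaw 5.02 tiltz [ 4.9e-03 -6.0e-04 -1.0e+00] q7 -1.49 open 0.0854
(0.4785, -0.2405, 0.18, 5) -> [-0.127, 0.1208, -0.0141] spin 0.0004
```

Emit:
play_rows --moves '[[0.085, [-0.03, 0.03, -0.014], 0.0], [0.085, [-0.06, 0.06, -0.014], 0.0], [0.085, [-0.09, 0.09, -0.014], 0.0], [0.085, [-0.115, 0.115, -0.014], 0.0], [0.085, [-0.126, 0.121, -0.014], 0.0]]'

```text
time: 8.35
tool_pos: [0.4745, -0.2442, 0.1759]
ee_rot: [0.999, 0.041, -0.001, 0.0]
wrist_force: [1.0, -0.6, -0.7]
opening: 0.0849
finger_force: 0.0
```

Emit:
play_rows --moves '[[0.085, [0.0, 0.0, 0.0], 0.0], [0.085, [0.0, 0.0, 0.0], 0.0], [0.085, [0.0, 0.0, 0.0], 0.0], [0.085, [0.0, 0.0, 0.0], 0.0], [0.085, [0.0, 0.0, 0.0], 0.0]]'

```text
time: 8.85
tool_pos: [0.4786, -0.2396, 0.1769]
ee_rot: [0.999, 0.045, 0.0, -0.0]
wrist_force: [0.6, 0.3, 0.9]
opening: 0.085
finger_force: 0.0
```

```bash
python3 - <<'E'
from h import *
p=cam('wrist'); W=cloud(p); save(p,'w3.png')
c=(.479,-.2405)
print(held(p,W,.069,c,.05),held(p,W,.046,c,.05),held(p,W,.023,c,.06))
shift((.479,-.2405,.052,5))
E
```

```text
(2783, 'z', np.float64(0.0687), array([ 482.7, -240.3]), 31.9, 'rect', array([ 482.9, -240.3]), array([49.9, 51.1]), 5.5) (97, 'z', np.float64(0.0453), array([ 507.5, -237.7]), 11.5, 'rect', array([ 508.3, -237.6]), array([ 3.9, 22.9]), 5.0) (627, 'z', np.float64(0.0226), array([ 480.1, -242.5]), 42.5, 'rect', array([ 480.4, -242.3]), array([65.4, 64.2]), 20.6)
t 8.9 pos [ 0.4784 -0.2398  0.1769] yaw 5.1 tiltz [ 0.e+00  2.e-04 -1.e+00] q7 -1.19 open 0.0854
(0.479, -0.2405, 0.052, 5) -> [0.0005, 0.0008, 0.1249] spin 0.0018
```

Emit:
play_rows --moves '[[0.085, [0.004, 0.001, 0.03], 0.0], [0.085, [0.004, 0.001, 0.065], 0.0], [0.085, [0.004, 0.001, 0.1], 0.0], [0.085, [0.004, 0.001, 0.12], 0.0], [0.085, [0.004, 0.001, 0.125], 0.0]]'

```text
time: 9.4
tool_pos: [0.4807, -0.2402, 0.0497]
ee_rot: [0.999, 0.044, -0.002, -0.001]
wrist_force: [0.2, -0.4, 0.9]
opening: 0.0852
finger_force: 0.0
```

Emit:
play_rows --moves '[[0.085, [0.0, 0.0, 0.0], 0.0], [0.065, [0.0, 0.0, 0.0], 0.0], [0.057, [0.0, 0.0, 0.0], 0.0], [0.053, [0.0, 0.0, 0.0], 0.0], [0.046, [0.0, 0.0, 0.0], 0.0]]'

```text
time: 9.9
tool_pos: [0.4826, -0.2414, 0.0531]
ee_rot: [0.999, 0.044, 0.001, 0.0]
wrist_force: [-1.2, 1.2, 6.0]
opening: 0.0506
finger_force: 25.1
```

Emit:
play_rows --moves '[[0.046, [0.0, 0.0, 0.0], 0.0], [0.046, [0.0, 0.0, -0.015], 0.0], [0.046, [0.0, 0.0, -0.05], 0.0], [0.046, [0.0, 0.0, -0.09], 0.0], [0.046, [0.0, 0.0, -0.11], 0.0]]'

```text
time: 10.4
tool_pos: [0.4832, -0.2416, 0.1656]
ee_rot: [0.999, 0.044, 0.002, 0.001]
wrist_force: [0.4, -0.0, -0.0]
opening: 0.0503
finger_force: 26.9
```

```bash
python3 - <<'E'
from h import *
shift((.461,.1455,.17,-1.5))
E
```

```text
t 10.4 pos [ 0.4832 -0.2416  0.1656] yaw 5.02 tiltz [ 0.004  -0.0017 -1.    ] q7 -1.2 open 0.0503
(0.461, 0.1455, 0.17, -1.5) -> [0.0117, -0.3875, -0.0051] spin 0.1138
```

Emit:
play_rows --moves '[[0.046, [0.001, -0.03, -0.005], 0.01], [0.046, [0.002, -0.07, -0.005], 0.02], [0.046, [0.004, -0.115, -0.005], 0.04], [0.046, [0.005, -0.16, -0.005], 0.05], [0.046, [0.006, -0.2, -0.005], 0.06]]'

```text
time: 10.9
tool_pos: [0.4701, -0.0392, 0.1676]
ee_rot: [1.0, 0.014, 0.001, -0.0]
wrist_force: [1.3, 1.0, 0.1]
opening: 0.0499
finger_force: 26.9
```

```bash
python3 - <<'E'
from h import *
shift((.461,.1455,.16,-1.5))
E
```

```text
t 10.9 pos [ 0.4701 -0.0392  0.1676] yaw 1.59 tiltz [ 1.1e-03  1.0e-04 -1.0e+00] q7 -1.67 open 0.0499
(0.461, 0.1455, 0.16, -1.5) -> [-0.004, -0.1849, 0.0076] spin 0.054
```

Emit:
play_rows --moves '[[0.046, [-0.001, -0.045, 0.0], 0.01], [0.046, [-0.002, -0.09, 0.0], 0.02], [0.046, [-0.003, -0.135, 0.0], 0.035], [0.046, [-0.004, -0.17, 0.004], 0.045], [0.046, [-0.004, -0.184, 0.008], 0.054]]'

```text
time: 11.4
tool_pos: [0.4608, 0.1468, 0.1597]
ee_rot: [1.0, -0.011, 0.001, -0.001]
wrist_force: [0.2, -0.9, -0.8]
opening: 0.0505
finger_force: 26.9
```

Emit:
play_rows --moves '[[0.046, [0.0, 0.0, 0.0], 0.0], [0.046, [0.0, 0.0, 0.0], 0.0], [0.046, [0.0, 0.0, 0.0], 0.0], [0.046, [0.0, 0.0, 0.0], 0.0], [0.046, [0.0, 0.0, 0.0], 0.0]]'

```text
time: 11.9
tool_pos: [0.4616, 0.1415, 0.1591]
ee_rot: [1.0, -0.014, 0.0, 0.0]
wrist_force: [0.3, 0.1, -1.0]
opening: 0.0505
finger_force: 26.9
```

```bash
cat >> h.py <<'E'
def check(xy,zr,r,off=.0155):
    p=cam('wrist'); W=cloud(p); o=sensors.get_obs()
    print('rim',fit(W,xy,zr,r)); print('lid',held(p,W,o['tool_pos'][2]+off,o['tool_pos'][:2],.055)); return p,W
E
python3 - <<'E'
from h import *
p,W=check((.461,.1455),.076,.05); save(p,'w4.png')
shift((.461,.1455,.10,-1.5))
E
```

```text
rim (678, 'z', np.float64(0.0753), 'circ', array([0.4661, 0.1467]), 'minC', array([471.9, 146.7]), 25.9, 'rect', array([474.3, 146.6]), array([50.2, 25.5]), 89.6)
lid (9055, 'z', np.float64(0.1747), array([461.4, 141.6]), 32.4, 'rect', array([461.3, 141.7]), array([51.7, 51.1]), 88.1)
t 11.95 pos [0.4615 0.1417 0.1591] yaw -1.58 tiltz [ 2.e-04 -2.e-04 -1.e+00] q7 -2.14 open 0.0504
(0.461, 0.1455, 0.1, -1.5) -> [-0.0006, -0.0038, 0.0591] spin -0.0014
```

View pics/w4.png

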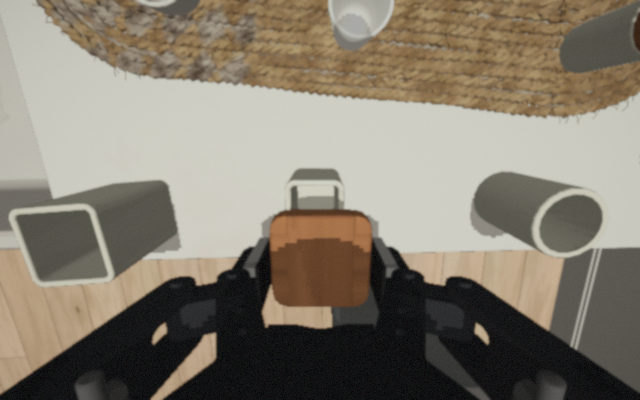

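```bash
cat >> h.py <<'E'
def rim(W,xy,z,r,dz=.005):
    Q=W.reshape(-1,3); m=(abs(Q[:,2]-z)<dz)&(np.hypot(Q[:,0]-xy[0],Q[:,1]-xy[1])<r); return Q[m][:,:2]
def edge(a,axis,sgn,n=12,trim=.012):
    """line along the extreme side of a point set: yaw (deg) and position"""
    o=1-axis; lo,hi=a[:,o].min()+trim,a[:,o].max()-trim; b=np.linspace(lo,hi,n+1); pts=[]
    for i in range(n):
        s=a[(a[:,o]>=b[i])&(a[:,o]<b[i+1])]
        if len(s): j=np.argmax(sgn*s[:,axis]); pts.append(s[j])
    pts=np.array(pts); k,c=np.polyfit(pts[:,o],pts[:,axis],1)
    return round(np.degrees(np.arctan(k))*(1 if axis==1 else -1),2), round(k*a[:,o].mean()+c,4)
E
python3 - <<'E'
from h import *
p=cam('wrist'); W=cloud(p)
a=rim(W,(.461,.1455),.076,.05); print('css far',edge(a,0,1))
P=np.load('top0.npz')['W']
for c,z,n in(((.461,.1455),.076,'css'),((.443,.338),.104,'cls')):
    for nm,V in(('wr',W),('top',P),('sc',np.load('scene0.npz')['W'])):
        a=rim(V,c,z,.06)
        print(n,nm,len(a),[edge(a,ax,s) for ax in(0,1) for s in(1,-1)] if len(a)>30 else '')
for n,xy,z,r in [("clr",(.447,-.058),.092,.05),("cls",(.443,.338),.104,.06)]: print(n,fit(W,xy,z,r))
E
```

```text
css far (np.float64(-1.26), np.float64(0.4864))
css wr 662 [(np.float64(-1.26), np.float64(0.4864)), (np.float64(-1.76), np.float64(0.4818)), (np.float64(-70.83), np.float64(0.1449)), (np.float64(-86.34), np.float64(0.0714))]
css top 134 [(np.float64(0.43), np.float64(0.4838)), (np.float64(-1.77), np.float64(0.4436)), (np.float64(-24.02), np.float64(0.1651)), (np.float64(-0.53), np.float64(0.1207))]
css sc 169 [(np.float64(-3.03), np.float64(0.4869)), (np.float64(2.36), np.float64(0.4386)), (np.float64(-2.84), np.float64(0.1709)), (np.float64(19.63), np.float64(0.1258))]
cls wr 2855 [(np.float64(3.07), np.float64(0.4778)), (np.float64(2.94), np.float64(0.4123)), (np.float64(2.56), np.float64(0.3732)), (np.float64(2.76), np.float64(0.3068))]
cls top 182 [(np.float64(2.71), np.float64(0.4741)), (np.float64(0.11), np.float64(0.4111)), (np.float64(1.35), np.float64(0.3704)), (np.float64(0.81), np.float64(0.3053))]
cls sc 291 [(np.float64(5.43), np.float64(0.478)), (np.float64(2.76), np.float64(0.4128)), (np.float64(2.0), np.float64(0.3718)), (np.float64(2.46), np.float64(0.3077))]
clr (2027, 'z', np.float64(0.0904), 'circ', array([ 0.4482, -0.0553]), 'minC', array([448.2, -56.4]), 30.6, 'rect', array([447.9, -55.8]), array([59.1, 59.7]), 28.8)
cls (3072, 'z', np.float64(0.1027), 'circ', array([0.4457, 0.3392]), 'minC', array([444.2, 340. ]), 43.8, 'rect', array([444.9, 340.2]), array([66.1, 67.4]), 2.9)
```

Emit:
play_rows --moves '[[0.046, [0.0, -0.003, 0.0], -0.003], [0.046, [0.0, -0.005, 0.02], -0.005], [0.046, [0.0, -0.005, 0.045], -0.005], [0.046, [0.0, -0.005, 0.062], -0.005], [0.046, [0.0, -0.005, 0.064], -0.005]]'

```text
time: 12.5
tool_pos: [0.4602, 0.1471, 0.0932]
ee_rot: [1.0, -0.01, -0.002, 0.001]
wrist_force: [-0.1, 0.1, -0.0]
opening: 0.0503
finger_force: 26.9
```

Emit:
play_rows --moves '[[0.046, [0.0, 0.0, 0.0], 0.0], [0.046, [0.0, 0.0, 0.0], 0.0], [0.046, [0.0, 0.0, 0.0], 0.0], [0.046, [0.0, 0.0, 0.0], 0.0], [0.046, [0.0, 0.0, 0.0], 0.0]]'

```text
time: 13.0
tool_pos: [0.4617, 0.1475, 0.0954]
ee_rot: [1.0, -0.011, 0.0, -0.0]
wrist_force: [0.2, 0.5, -0.5]
opening: 0.0507
finger_force: 26.9
```

```bash
python3 - <<'E'
from h import *
p,W=check((.461,.1455),.076,.05)
a=rim(W,(.461,.1465),.076,.05); print('far',edge(a,0,1))
shift((.4617,.1465,.074,-1.2))
E
```

```text
rim (764, 'z', np.float64(0.0752), 'circ', array([0.4612, 0.1469]), 'minC', array([479.7, 146.3]), 24.5, 'rect', array([482.7, 146.3]), array([49. ,  8.1]), 88.3)
lid (9051, 'z', np.float64(0.111), array([461.2, 147.4]), 32.6, 'rect', array([461.6, 147.6]), array([51.5, 51.3]), 88.2)
far (np.float64(-1.69), np.float64(0.4866))
t 13.05 pos [0.4616 0.1475 0.0953] yaw -1.22 tiltz [ 6.e-04  1.e-04 -1.e+00] q7 -2.19 open 0.0504
(0.4617, 0.1465, 0.074, -1.2) -> [0.0001, 0.001, 0.0213] spin -0.0004
```

Emit:
play_rows --moves '[[0.046, [0.0, 0.001, 0.002], 0.0], [0.046, [0.0, 0.001, 0.008], 0.0], [0.046, [0.0, 0.001, 0.014], 0.0], [0.046, [0.0, 0.001, 0.02], 0.0], [0.046, [0.0, 0.001, 0.021], 0.0]]'

```text
time: 13.55
tool_pos: [0.4614, 0.1464, 0.0738]
ee_rot: [1.0, -0.011, -0.0, 0.0]
wrist_force: [-4.8, -1.9, 20.7]
opening: 0.05
finger_force: 29.4
```

Emit:
play_rows --moves '[[0.046, [0.0, 0.0, 0.0], 0.0], [0.046, [0.0, 0.0, 0.0], 0.0], [0.046, [0.0, 0.0, 0.0], 0.0], [0.046, [0.0, 0.0, 0.0], 0.0], [0.046, [0.0, 0.0, 0.0], 0.0]]'

```text
time: 14.05
tool_pos: [0.4613, 0.1464, 0.0739]
ee_rot: [1.0, -0.011, -0.0, 0.0]
wrist_force: [-1.5, -0.7, 7.4]
opening: 0.0503
finger_force: 27.9
```

```bash
python3 - <<'E'
from h import *
p,W=check((.461,.1455),.076,.05)
shift((.4617,.1465,.074,-1.2))
E
```

```text
rim (566, 'z', np.float64(0.0762), 'circ', array([0.4523, 0.147 ]), 'minC', array([471.7, 146.2]), 31.7, 'rect', array([479.3, 146. ]), array([63.3, 15.4]), 88.6)
lid (9028, 'z', np.float64(0.0897), array([460.8, 146.8]), 32.6, 'rect', array([461.2, 146.6]), array([52., 51.]), 88.7)
t 14.1 pos [0.4613 0.1464 0.0739] yaw -1.22 tiltz [-2.e-04 -3.e-04 -1.e+00] q7 -2.21 open 0.0505
(0.4617, 0.1465, 0.074, -1.2) -> [0.0004, -0.0001, -0.0001] spin -0.0004
```

Emit:
play_rows --moves '[[0.055, [0.0, 0.0, -0.0003], 0.0], [0.065, [0.0, 0.0, -0.0003], 0.0], [0.075, [0.0, 0.0, -0.0003], 0.0], [0.075, [0.0, 0.0, -0.02], 0.0], [0.08, [0.0, 0.0, -0.05], 0.0]]'

```text
time: 14.6
tool_pos: [0.4602, 0.146, 0.123]
ee_rot: [1.0, -0.011, -0.002, 0.001]
wrist_force: [0.0, 0.9, 0.7]
opening: 0.0799
finger_force: 0.0
```

Emit:
play_rows --moves '[[0.085, [0.0, 0.0, -0.03], 0.0], [0.085, [0.0, 0.0, -0.05], 0.0], [0.085, [0.0, 0.0, -0.05], 0.0], [0.085, [0.0, 0.0, -0.05], 0.0], [0.085, [0.0, 0.0, -0.05], 0.0]]'

```text
time: 15.1
tool_pos: [0.4608, 0.1461, 0.1729]
ee_rot: [1.0, -0.011, -0.001, 0.0]
wrist_force: [0.4, 0.4, -0.3]
opening: 0.0849
finger_force: 0.0
```

```bash
python3 - <<'E'
from h import *
p=cam('wrist'); W=cloud(p); print(held(p,W,.0893,(.4615,.1465),.05)); 
shift((.479,-.2405,.18,5))
E
```

```text
(3245, 'z', np.float64(0.0898), array([461.7, 147.2]), 31.6, 'rect', array([461.3, 146.8]), array([50.1, 50.3]), 88.8)
t 15.15 pos [0.4608 0.1461 0.1729] yaw -1.22 tiltz [-1.9e-03 -7.0e-04 -1.0e+00] q7 -2.13 open 0.085
(0.479, -0.2405, 0.18, 5) -> [0.0264, 0.3862, -0.0069] spin -0.1086
```

Emit:
play_rows --moves '[[0.085, [0.002, 0.035, -0.007], -0.04], [0.085, [0.005, 0.08, -0.007], -0.08], [0.085, [0.008, 0.125, -0.007], -0.12], [0.085, [0.011, 0.17, -0.007], -0.16], [0.085, [0.014, 0.215, -0.007], -0.2]]'

```text
time: 15.65
tool_pos: [0.4702, -0.0705, 0.1801]
ee_rot: [0.996, 0.09, -0.001, -0.0]
wrist_force: [1.0, 0.4, 0.5]
opening: 0.0847
finger_force: 0.0
```

```bash
python3 - <<'E'
from h import *
shift((.479,-.2405,.18,20))
E
```

```text
t 15.65 pos [ 0.4702 -0.0705  0.1801] yaw 10.36 tiltz [-1.4e-03  1.0e-04 -1.0e+00] q7 -1.45 open 0.0847
(0.479, -0.2405, 0.18, 20) -> [-0.0219, 0.1688, 0.0001] spin -0.1683
```

Emit:
play_rows --moves '[[0.085, [-0.006, 0.045, 0.0], -0.045], [0.085, [-0.012, 0.09, 0.0], -0.09], [0.085, [-0.017, 0.13, 0.0], -0.13], [0.085, [-0.021, 0.16, 0.0], -0.16], [0.085, [-0.021, 0.168, 0.0], -0.168]]'

```text
time: 16.15
tool_pos: [0.4788, -0.242, 0.1797]
ee_rot: [0.985, 0.17, -0.001, 0.0]
wrist_force: [0.2, -0.4, -0.3]
opening: 0.085
finger_force: 0.0
```

Emit:
play_rows --moves '[[0.085, [0.0, 0.0, 0.0], 0.0], [0.085, [0.0, 0.0, 0.0], 0.0], [0.085, [0.0, 0.0, 0.0], 0.0], [0.085, [0.0, 0.0, 0.0], 0.0], [0.085, [0.0, 0.0, 0.0], 0.0]]'

```text
time: 16.65
tool_pos: [0.4803, -0.2369, 0.1811]
ee_rot: [0.985, 0.173, 0.0, 0.0]
wrist_force: [-0.5, 0.6, -0.2]
opening: 0.085
finger_force: 0.0
```

```bash
python3 - <<'E'
from h import *
p=cam('wrist'); W=cloud(p)
c=(.479,-.2405)
print(held(p,W,.046,c,.05),held(p,W,.023,c,.06))
shift((.479,-.2405,.028,20))
E
```

```text
(2573, 'z', np.float64(0.0459), array([ 480.7, -240. ]), 30.2, 'rect', array([ 480.9, -239.8]), array([59.3, 59.1]), 21.3) (689, 'z', np.float64(0.0225), array([ 480.1, -242.1]), 42.5, 'rect', array([ 480.3, -241.9]), array([65.3, 64.1]), 19.6)
t 16.7 pos [ 0.4802 -0.2372  0.1811] yaw 19.92 tiltz [ 2.e-04 -1.e-04 -1.e+00] q7 -0.95 open 0.085
(0.479, -0.2405, 0.028, 20) -> [-0.0023, 0.0027, 0.1531] spin -0.0013
```

Emit:
play_rows --moves '[[0.085, [-0.0005, 0.0027, 0.035], 0.0], [0.085, [-0.0005, 0.0027, 0.075], 0.0], [0.085, [-0.0005, 0.0027, 0.115], 0.0], [0.085, [-0.0005, 0.0027, 0.145], 0.0], [0.085, [-0.0005, 0.0027, 0.153], 0.0]]'

```text
time: 17.2
tool_pos: [0.4786, -0.2395, 0.0252]
ee_rot: [0.985, 0.173, -0.002, -0.001]
wrist_force: [-0.8, 0.2, 0.1]
opening: 0.0848
finger_force: 0.0
```

Emit:
play_rows --moves '[[0.085, [0.0, 0.0, 0.0], 0.0], [0.072, [0.0, 0.0, 0.0], 0.0], [0.066, [0.0, 0.0, 0.0], 0.0], [0.062, [0.0, 0.0, 0.0], 0.0], [0.056, [0.0, 0.0, 0.0], 0.0]]'

```text
time: 17.7
tool_pos: [0.4813, -0.2409, 0.0296]
ee_rot: [0.985, 0.172, 0.001, 0.001]
wrist_force: [-1.8, 1.8, 9.8]
opening: 0.0595
finger_force: 24.5
```

Emit:
play_rows --moves '[[0.056, [0.0, 0.0, 0.0], 0.0], [0.056, [0.0, 0.0, -0.015], 0.0], [0.056, [0.0, 0.0, -0.05], 0.0], [0.056, [0.0, 0.0, -0.1], 0.0], [0.056, [0.0, 0.0, -0.14], 0.0]]'

```text
time: 18.2
tool_pos: [0.4807, -0.2406, 0.1709]
ee_rot: [0.985, 0.173, 0.001, 0.0]
wrist_force: [0.9, -0.4, 0.5]
opening: 0.0596
finger_force: 27.4
```

```bash
python3 - <<'E'
from h import *
shift((.448,-.057,.17,15))
E
```

```text
t 18.2 pos [ 0.4807 -0.2406  0.1709] yaw 19.87 tiltz [ 1.6e-03 -6.0e-04 -1.0e+00] q7 -0.95 open 0.0596
(0.448, -0.057, 0.17, 15) -> [0.0316, -0.1838, 0.0008] spin 0.085
```

Emit:
play_rows --moves '[[0.056, [0.005, -0.03, 0.0], 0.015], [0.056, [0.012, -0.07, 0.0], 0.03], [0.056, [0.02, -0.115, 0.0], 0.05], [0.056, [0.028, -0.16, 0.0], 0.07], [0.056, [0.031, -0.182, 0.0], 0.085]]'

```text
time: 18.7
tool_pos: [0.4471, -0.055, 0.1688]
ee_rot: [0.991, 0.132, 0.001, -0.0]
wrist_force: [0.2, -0.4, -0.3]
opening: 0.0596
finger_force: 27.4
```

Emit:
play_rows --moves '[[0.056, [0.0, 0.0, 0.0], 0.0], [0.056, [0.0, 0.0, 0.0], 0.0], [0.056, [0.0, 0.0, 0.0], 0.0], [0.056, [0.0, 0.0, 0.0], 0.0], [0.056, [0.0, 0.0, 0.0], 0.0]]'

```text
time: 19.2
tool_pos: [0.4479, -0.0598, 0.1679]
ee_rot: [0.992, 0.13, -0.0, 0.0]
wrist_force: [-0.4, -0.2, -1.2]
opening: 0.0596
finger_force: 27.4
```

```bash
python3 - <<'E'
from h import *
p,W=check((.448,-.057),.0915,.045,.0165)
shift((.448,-.057,.112,15))
E
```

```text
rim (727, 'z', np.float64(0.0915), 'circ', array([ 0.4489, -0.0568]), 'minC', array([449.3, -56.3]), 29.6, 'rect', array([461.1, -52.4]), array([31.3, 59. ]), 18.5)
lid (10239, 'z', np.float64(0.184), array([447.1, -59.6]), 30.6, 'rect', array([447.5, -59.5]), array([59.6, 59.8]), 77.5)
t 19.25 pos [ 0.4479 -0.0596  0.1679] yaw 14.92 tiltz [-2.e-04 -1.e-04 -1.e+00] q7 -1.39 open 0.0596
(0.448, -0.057, 0.112, 15) -> [0.0008, -0.0025, 0.0559] spin -0.0014
```

Emit:
play_rows --moves '[[0.056, [0.002, -0.0025, 0.0], 0.0], [0.056, [0.002, -0.0025, 0.02], 0.0], [0.056, [0.002, -0.0025, 0.04], 0.0], [0.056, [0.002, -0.0025, 0.054], 0.0], [0.056, [0.002, -0.0025, 0.056], 0.0]]'

```text
time: 19.75
tool_pos: [0.4481, -0.0558, 0.1106]
ee_rot: [0.991, 0.131, -0.001, -0.0]
wrist_force: [0.2, -0.1, -0.3]
opening: 0.0595
finger_force: 27.4
```

Emit:
play_rows --moves '[[0.056, [0.0, 0.0, 0.0], 0.0], [0.056, [0.0, 0.0, 0.0], 0.0], [0.056, [0.0, 0.0, 0.0], 0.0], [0.056, [0.0, 0.0, 0.0], 0.0], [0.056, [0.0, 0.0, 0.0], 0.0]]'

```text
time: 20.25
tool_pos: [0.4493, -0.056, 0.1124]
ee_rot: [0.991, 0.13, 0.0, 0.0]
wrist_force: [-0.6, -0.4, -0.3]
opening: 0.06
finger_force: 27.4
```

```bash
python3 - <<'E'
from h import *
p,W=check((.448,-.057),.0915,.045,.0165)
shift((.4493,-.0566,.0898,15))
E
```

```text
rim (714, 'z', np.float64(0.0911), 'circ', array([ 0.4484, -0.0568]), 'minC', array([460.8, -53.8]), 26.7, 'rect', array([468.6, -52. ]), array([17.2, 53.4]), 13.0)
lid (10219, 'z', np.float64(0.1284), array([448.6, -55.5]), 30.5, 'rect', array([449. , -55.5]), array([59.1, 60. ]), 77.6)
t 20.3 pos [ 0.4493 -0.056   0.1123] yaw 14.99 tiltz [ 6.e-04 -1.e-04 -1.e+00] q7 -1.44 open 0.0596
(0.4493, -0.0566, 0.0898, 15) -> [-0.0002, 0.0006, 0.0225] spin -0.0002
```

Emit:
play_rows --moves '[[0.056, [-0.0003, 0.001, 0.002], 0.0], [0.056, [-0.0003, 0.001, 0.008], 0.0], [0.056, [-0.0003, 0.001, 0.014], 0.0], [0.056, [-0.0003, 0.001, 0.02], 0.0], [0.056, [-0.0003, 0.001, 0.022], 0.0]]'

```text
time: 20.8
tool_pos: [0.4489, -0.057, 0.0895]
ee_rot: [0.991, 0.131, -0.0, -0.0]
wrist_force: [-6.6, -0.3, 26.9]
opening: 0.0595
finger_force: 29.7
```

Emit:
play_rows --moves '[[0.056, [0.0, 0.0, 0.0], 0.0], [0.056, [0.0, 0.0, 0.0], 0.0], [0.056, [0.0, 0.0, 0.0], 0.0], [0.056, [0.0, 0.0, 0.0], 0.0], [0.056, [0.0, 0.0, 0.0], 0.0]]'

```text
time: 21.3
tool_pos: [0.4491, -0.057, 0.0899]
ee_rot: [0.991, 0.13, -0.0, -0.0]
wrist_force: [0.7, -0.4, -0.4]
opening: 0.0598
finger_force: 27.4
```

```bash
python3 - <<'E'
from h import *
p,W=check((.448,-.057),.0915,.045,.0165)
shift((.4493,-.0568,.0898,15))
E
```

```text
rim (291, 'z', np.float64(0.0918), 'circ', array([ 0.4473, -0.0571]), 'minC', array([456.6, -54.5]), 29.7, 'rect', array([467. , -51.6]), array([22.3, 59.5]), 15.6)
lid (10224, 'z', np.float64(0.106), array([448.3, -56.8]), 30.6, 'rect', array([448.6, -56.5]), array([59.3, 60.2]), 75.3)
t 21.35 pos [ 0.4491 -0.057   0.0899] yaw 15.0 tiltz [-0.  0. -1.] q7 -1.46 open 0.0599
(0.4493, -0.0568, 0.0898, 15) -> [0.0002, -0.0001, 0.0001] spin -0.0001
```

Touched and seated, so release.

Emit:
play_rows --moves '[[0.062, [0.0, 0.0, 0.0], 0.0], [0.068, [0.0, 0.0, 0.0], 0.0], [0.078, [0.0, 0.0, 0.0], 0.0], [0.08, [0.0, 0.0, -0.015], 0.0], [0.085, [0.0, 0.0, -0.05], 0.0]]'

```text
time: 21.85
tool_pos: [0.4472, -0.0569, 0.1386]
ee_rot: [0.991, 0.131, -0.002, -0.001]
wrist_force: [0.0, -0.2, -0.1]
opening: 0.0851
finger_force: 0.0
```

Emit:
play_rows --moves '[[0.085, [0.0, 0.0, -0.03], 0.0], [0.085, [0.0, 0.0, -0.05], 0.0], [0.085, [0.0, 0.0, -0.05], 0.0], [0.085, [0.0, 0.0, -0.05], 0.0], [0.085, [0.0, 0.0, -0.05], 0.0]]'

```text
time: 22.35
tool_pos: [0.4484, -0.057, 0.189]
ee_rot: [0.991, 0.13, -0.001, -0.0]
wrist_force: [-0.4, -0.1, -0.2]
opening: 0.0849
finger_force: 0.0
```

```bash
python3 - <<'E'
from h import *
p=cam('wrist'); W=cloud(p); print(held(p,W,.1055,(.4487,-.0567),.05)); print(held(p,W,.023,(.48,-.242),.05)); 
shift((.479,-.242,.18,20.5))
E
```

```text
(3719, 'z', np.float64(0.1059), array([448.5, -56.9]), 30.2, 'rect', array([448.7, -56.5]), array([59.2, 58.3]), 43.7)
(3123, 'z', np.float64(0.0225), array([ 479.1, -241.2]), 43.0, 'rect', array([ 479.7, -241.3]), array([65.8, 66.1]), 20.5)
t 22.4 pos [ 0.4483 -0.057   0.1889] yaw 15.0 tiltz [-1.9e-03  1.0e-04 -1.0e+00] q7 -1.39 open 0.0849
(0.479, -0.242, 0.18, 20.5) -> [-0.0182, 0.1867, 0.0089] spin -0.096
```

Emit:
play_rows --moves '[[0.085, [-0.003, 0.035, 0.0], -0.02], [0.085, [-0.008, 0.08, 0.0], -0.04], [0.085, [-0.012, 0.125, 0.005], -0.06], [0.085, [-0.016, 0.168, 0.009], -0.08], [0.085, [-0.018, 0.186, 0.009], -0.096]]'

```text
time: 22.9
tool_pos: [0.4787, -0.2458, 0.1791]
ee_rot: [0.984, 0.176, -0.001, 0.0]
wrist_force: [0.2, 0.8, -0.0]
opening: 0.0848
finger_force: 0.0
```

Emit:
play_rows --moves '[[0.085, [0.0, 0.0, 0.0], 0.0], [0.085, [0.0, 0.0, 0.0], 0.0], [0.085, [0.0, 0.0, 0.0], 0.0], [0.085, [0.0, 0.0, 0.0], 0.0], [0.085, [0.0, 0.0, 0.0], 0.0]]'

```text
time: 23.4
tool_pos: [0.4799, -0.2403, 0.1811]
ee_rot: [0.984, 0.179, 0.0, -0.0]
wrist_force: [-0.2, 0.4, -0.5]
opening: 0.0852
finger_force: 0.0
```

```bash
python3 - <<'E'
from h import *
p=cam('wrist'); W=cloud(p); c=(.4795,-.2413); save(p,'w5.png')
print(held(p,W,.023,c,.06)); a=rim(W,c,.023,.05); 
shift((.4795,-.2413,.006,20.7))
E
```

```text
(3312, 'z', np.float64(0.0228), array([ 479.6, -242. ]), 42.5, 'rect', array([ 480.2, -242.1]), array([64.9, 64.7]), 20.7)
t 23.45 pos [ 0.4799 -0.2405  0.1811] yaw 20.56 tiltz [ 2.e-04 -0.e+00 -1.e+00] q7 -0.93 open 0.0851
(0.4795, -0.2413, 0.006, 20.7) -> [-0.0007, 0.0006, 0.1751] spin -0.0024
```

Emit:
play_rows --moves '[[0.085, [-0.0003, 0.0014, 0.04], 0.0], [0.085, [-0.0003, 0.0014, 0.085], 0.0], [0.085, [-0.0003, 0.0014, 0.13], 0.0], [0.085, [-0.0003, 0.0014, 0.165], 0.0], [0.085, [-0.0003, 0.0014, 0.176], 0.0]]'

```text
time: 23.95
tool_pos: [0.478, -0.2415, 0.002]
ee_rot: [0.984, 0.178, -0.002, -0.001]
wrist_force: [-0.5, -0.3, 1.5]
opening: 0.0851
finger_force: 0.0
```

Emit:
play_rows --moves '[[0.085, [0.0, 0.0, 0.0], 0.0], [0.075, [0.0, 0.0, 0.0], 0.0], [0.07, [0.0, 0.0, 0.0], 0.0], [0.066, [0.0, 0.0, 0.0], 0.0], [0.062, [0.0, 0.0, 0.0], 0.0]]'

```text
time: 24.45
tool_pos: [0.4814, -0.2432, 0.0071]
ee_rot: [0.984, 0.178, 0.001, 0.001]
wrist_force: [-0.8, 1.1, 7.2]
opening: 0.0662
finger_force: 25.7
```

Emit:
play_rows --moves '[[0.062, [0.0, 0.0, 0.0], 0.0], [0.062, [0.0, 0.0, -0.015], 0.0], [0.062, [0.0, 0.0, -0.05], 0.0], [0.062, [0.0, 0.0, -0.1], 0.0], [0.062, [0.0, 0.0, -0.14], 0.0]]'

```text
time: 24.95
tool_pos: [0.4805, -0.2428, 0.1486]
ee_rot: [0.984, 0.178, 0.001, 0.001]
wrist_force: [0.8, 0.1, -1.0]
opening: 0.066
finger_force: 29.7
```

```bash
python3 - <<'E'
from h import *
shift((.46,0,.19,12),(.4445,.34,.19,2.8))
E
```

```text
t 24.95 pos [ 0.4805 -0.2428  0.1486] yaw 20.49 tiltz [ 0.0026 -0.001  -1.    ] q7 -0.94 open 0.066
(0.46, 0, 0.19, 12) -> [0.0659, -0.2346, -0.0417] spin 0.1483
(0.4445, 0.34, 0.19, 2.8) -> [0.1704, -0.5585, -0.0421] spin 0.3088
```

Emit:
play_rows --moves '[[0.062, [0.01, -0.035, -0.025], 0.02], [0.062, [0.022, -0.078, -0.042], 0.05], [0.062, [0.034, -0.12, -0.042], 0.08], [0.062, [0.046, -0.163, -0.042], 0.11], [0.062, [0.058, -0.206, -0.042], 0.13]]'

```text
time: 25.45
tool_pos: [0.4622, -0.0279, 0.1886]
ee_rot: [0.994, 0.113, 0.001, 0.0]
wrist_force: [0.9, 1.1, -0.3]
opening: 0.0659
finger_force: 29.7
```

```bash
python3 - <<'E'
from h import *
shift((.4445,.34,.19,2.8))
E
```

```text
t 25.45 pos [ 0.4622 -0.0279  0.1886] yaw 12.95 tiltz [ 3.e-03 -5.e-04 -1.e+00] q7 -1.49 open 0.0659
(0.4445, 0.34, 0.19, 2.8) -> [0.0652, -0.3625, -0.0016] spin 0.1772
```

Emit:
play_rows --moves '[[0.062, [0.007, -0.043, 0.0], 0.02], [0.062, [0.015, -0.086, 0.0], 0.045], [0.062, [0.023, -0.13, 0.0], 0.07], [0.062, [0.031, -0.173, 0.0], 0.09], [0.062, [0.038, -0.21, 0.0], 0.11]]'

```text
time: 25.95
tool_pos: [0.4516, 0.1862, 0.1885]
ee_rot: [0.998, 0.059, 0.001, -0.0]
wrist_force: [1.2, 0.0, -0.6]
opening: 0.0659
finger_force: 29.7
```

```bash
python3 - <<'E'
from h import *
shift((.4445,.34,.19,2.8))
E
```

```text
t 25.95 pos [0.4516 0.1862 0.1885] yaw 6.75 tiltz [ 2.5e-03  9.0e-04 -1.0e+00] q7 -2.09 open 0.0659
(0.4445, 0.34, 0.19, 2.8) -> [0.011, -0.1536, -0.0014] spin 0.069
```

Emit:
play_rows --moves '[[0.062, [0.003, -0.043, 0.0], 0.02], [0.062, [0.006, -0.085, 0.0], 0.04], [0.062, [0.009, -0.125, 0.0], 0.055], [0.062, [0.011, -0.15, 0.0], 0.069], [0.062, [0.011, -0.153, 0.0], 0.069]]'

```text
time: 26.45
tool_pos: [0.4437, 0.3412, 0.1883]
ee_rot: [1.0, 0.026, 0.001, -0.002]
wrist_force: [-0.3, -0.4, -0.3]
opening: 0.0664
finger_force: 29.7
```

Emit:
play_rows --moves '[[0.062, [0.0, 0.0, 0.0], 0.0], [0.062, [0.0, 0.0, 0.0], 0.0], [0.062, [0.0, 0.0, 0.0], 0.0], [0.062, [0.0, 0.0, 0.0], 0.0], [0.062, [0.0, 0.0, 0.0], 0.0]]'

```text
time: 26.95
tool_pos: [0.4451, 0.3362, 0.1871]
ee_rot: [1.0, 0.024, 0.0, 0.0]
wrist_force: [-0.4, -0.1, -0.2]
opening: 0.0663
finger_force: 29.7
```

```bash
cat > c.py <<'E'
from h import *
p,W=check((.4445,.34),.1033,.06,.0165); save(p,'w6.png')
a=rim(W,(.4445,.34),.1033,.06); print('far',edge(a,0,1))
shift((.4445,.34,.125,2.8))
E
python3 c.py
```

```text
rim (770, 'z', np.float64(0.1034), 'circ', array([0.4467, 0.3404]), 'minC', array([463.8, 341.3]), 33.3, 'rect', array([466.8, 341.6]), array([22. , 66.2]), 3.4)
lid (15545, 'z', np.float64(0.2027), array([443.6, 336.2]), 43.5, 'rect', array([443.6, 336.3]), array([67.3, 67.7]), 2.8)
far (np.float64(2.88), np.float64(0.4776))
t 27.0 pos [0.445  0.3364 0.1871] yaw 2.74 tiltz [ 1.e-04 -1.e-04 -1.e+00] q7 -2.43 open 0.0661
(0.4445, 0.34, 0.125, 2.8) -> [-0.0004, -0.0036, 0.0621] spin -0.001
```

View pics/w6.png

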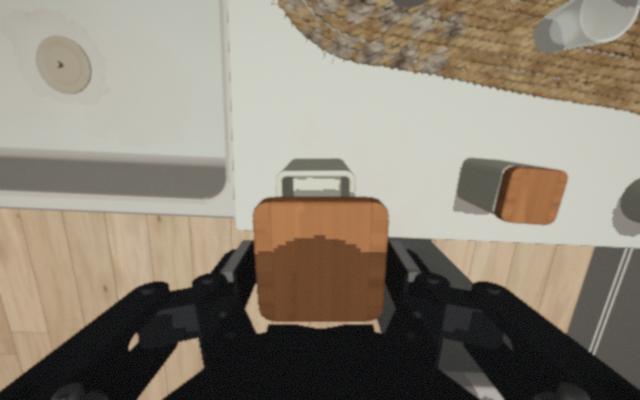

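Emit:
play_rows --moves '[[0.062, [0.001, -0.004, 0.0], 0.0], [0.062, [0.001, -0.004, 0.02], 0.0], [0.062, [0.001, -0.004, 0.042], 0.0], [0.062, [0.001, -0.004, 0.06], 0.0], [0.062, [0.001, -0.004, 0.062], 0.0]]'

```text
time: 27.5
tool_pos: [0.4446, 0.3402, 0.1229]
ee_rot: [1.0, 0.024, -0.002, 0.001]
wrist_force: [0.3, 0.3, 0.1]
opening: 0.0659
finger_force: 29.7
```

Emit:
play_rows --moves '[[0.062, [0.0, 0.0, 0.0], 0.0], [0.062, [0.0, 0.0, 0.0], 0.0], [0.062, [0.0, 0.0, 0.0], 0.0], [0.062, [0.0, 0.0, 0.0], 0.0], [0.062, [0.0, 0.0, 0.0], 0.0]]'

```text
time: 28.0
tool_pos: [0.4458, 0.3412, 0.1254]
ee_rot: [1.0, 0.024, 0.0, -0.0]
wrist_force: [-0.2, 0.5, -0.8]
opening: 0.0662
finger_force: 29.7
```

```bash
python3 c.py
```

```text
rim (1002, 'z', np.float64(0.1032), 'circ', array([0.4532, 0.3407]), 'minC', array([471.2, 341.6]), 32.5, 'rect', array([474.4, 341.7]), array([ 6.9, 65. ]), 2.2)
lid (15542, 'z', np.float64(0.1411), array([444.3, 340.9]), 43.7, 'rect', array([444.5, 341.2]), array([67.2, 67.3]), 2.9)
far (np.float64(2.99), np.float64(0.4776))
t 28.05 pos [0.4458 0.3411 0.1253] yaw 2.78 tiltz [ 5.e-04  3.e-04 -1.e+00] q7 -2.48 open 0.0663
(0.4445, 0.34, 0.125, 2.8) -> [-0.0013, 0.001, 0.0003] spin -0.0003
```

Emit:
play_rows --moves '[[0.062, [0.0, 0.0007, 0.002], 0.0], [0.062, [0.0, 0.0007, 0.008], 0.0], [0.062, [0.0, 0.0007, 0.015], 0.0], [0.062, [0.0, 0.0007, 0.021], 0.0], [0.062, [0.0, 0.0007, 0.023], 0.0]]'

```text
time: 28.55
tool_pos: [0.4456, 0.3401, 0.102]
ee_rot: [1.0, 0.024, -0.0, 0.0]
wrist_force: [-6.2, -6.8, 27.6]
opening: 0.0658
finger_force: 32.6
```

Emit:
play_rows --moves '[[0.062, [0.0, 0.0, 0.0], 0.0], [0.062, [0.0, 0.0, 0.0], 0.0], [0.062, [0.0, 0.0, 0.0], 0.0], [0.062, [0.0, 0.0, 0.0], 0.0], [0.062, [0.0, 0.0, 0.0], 0.0]]'

```text
time: 29.05
tool_pos: [0.4454, 0.34, 0.1021]
ee_rot: [1.0, 0.024, -0.0, 0.0]
wrist_force: [-2.6, -2.3, 6.7]
opening: 0.066
finger_force: 30.6
```

```bash
python3 c.py
```

```text
rim (642, 'z', np.float64(0.1031), 'circ', array([0.3707, 0.3368]), 'minC', array([474.4, 342.2]), 30.8, 'rect', array([476.2, 342.3]), array([ 3.6, 61.6]), 3.3)
lid (15547, 'z', np.float64(0.1178), array([443.8, 339.8]), 43.8, 'rect', array([443.9, 340.1]), array([67.1, 67.7]), 2.6)
far (np.float64(2.95), np.float64(0.4777))
t 29.1 pos [0.4454 0.3401 0.1021] yaw 2.79 tiltz [-2.e-04 -7.e-04 -1.e+00] q7 -2.49 open 0.0664
(0.4445, 0.34, 0.125, 2.8) -> [-0.0009, 0.0, -0.0229] spin -0.0001
```

Emit:
play_rows --moves '[[0.068, [0.0, 0.0, -0.0003], 0.0], [0.074, [0.0, 0.0, -0.0003], 0.0], [0.085, [0.0, 0.0, -0.0003], 0.0], [0.085, [0.0, 0.0, -0.0003], 0.0], [0.085, [0.0, 0.0, -0.015], 0.0]]'

```text
time: 29.6
tool_pos: [0.4447, 0.3394, 0.1154]
ee_rot: [1.0, 0.024, -0.001, 0.001]
wrist_force: [-0.6, -0.0, -0.2]
opening: 0.0849
finger_force: 0.0
```

Emit:
play_rows --moves '[[0.085, [0.0, 0.0, -0.03], 0.0], [0.085, [-0.01, 0.0, -0.07], 0.0], [0.085, [-0.03, 0.0, -0.1], 0.0], [0.085, [-0.05, 0.0, -0.12], 0.0], [0.085, [-0.05, 0.0, -0.12], 0.0]]'

```text
time: 30.1
tool_pos: [0.3942, 0.3396, 0.2401]
ee_rot: [1.0, 0.026, 0.002, -0.002]
wrist_force: [-0.5, 0.3, -0.9]
opening: 0.0851
finger_force: 0.0
```

```bash
python3 - <<'E'
from h import *
p0=np.load('top0.npz')
T=cam('top'); S=cam('scene'); save(S,'s2.png'); cv2.imwrite('pics/s2.png',cv2.resize(S['frame'][80:320,130:450,::-1],(800,600)))
p=cam('wrist'); W=cloud(p)
V=[('w',p,W),('s',S,cloud(S)),('t',T,cloud(T))]
for c,z in(((.592,-.109),.088),((.4615,.1465),.090),((.4487,-.0567),.106),((.4446,.3403),.118)):
    for n,q,w in V:
        print(n,held(q,w,z,c,.06))
for n in('glass','espresso_cup'): print(n,[np.round(b['location']).tolist() for b in spotter.boxes_of(T,n)[:1]+spotter.boxes_of(S,n)[:1]])
E
```

```text
w 0
s (128, 'z', np.float64(0.0887), array([ 593.8, -106. ]), 23.4, 'rect', array([ 592.6, -108. ]), array([38.6, 46.3]), 57.4)
t (171, 'z', np.float64(0.0886), array([ 590.6, -111.4]), 22.4, 'rect', array([ 589.6, -113.1]), array([40.9, 38.8]), 10.4)
w (2391, 'z', np.float64(0.0895), array([460.3, 147.9]), 31.8, 'rect', array([460.6, 147.8]), array([50. , 48.9]), 88.7)
s (290, 'z', np.float64(0.0909), array([464.7, 146. ]), 33.0, 'rect', array([462.7, 146.7]), array([50.5, 56.5]), 88.1)
t (343, 'z', np.float64(0.0901), array([458.4, 144.5]), 30.7, 'rect', array([458.2, 144.9]), array([47.3, 49.6]), 89.1)
w 0
s (284, 'z', np.float64(0.1068), array([449.1, -58.8]), 33.1, 'rect', array([450.3, -58.2]), array([56.5, 62.3]), 79.7)
t (369, 'z', np.float64(0.1066), array([446.2, -58.8]), 30.0, 'rect', array([444.9, -58. ]), array([57.3, 56.6]), 30.2)
w (4882, 'z', np.float64(0.1179), array([444.5, 340.1]), 42.8, 'rect', array([443.4, 340.4]), array([65., 65.]), 2.7)
s (674, 'z', np.float64(0.1189), array([444.8, 339.3]), 43.2, 'rect', array([445.2, 339.9]), array([69.7, 66.3]), 1.2)
t (489, 'z', np.float64(0.1181), array([445.9, 337. ]), 40.4, 'rect', array([447. , 337.8]), array([56.8, 67.6]), 2.1)
glass [[365.0, 186.0], [276.0, 192.0]]
espresso_cup [[230.0, 169.0], [223.0, 204.0]]
```

View pics/s2.png

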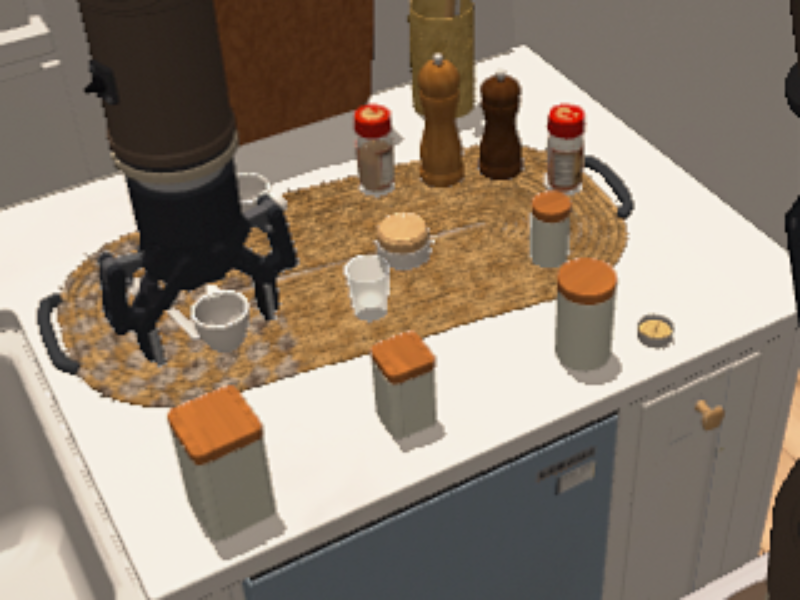

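The scene shows all four lids flat on their own canisters: (215,425), (403,357), (587,280) and (551,205). Their heights are right, and the glass (367,285) and cup (220,320) are still standing in place.

```bash
python3 -c "
from h import *
print(env.job_done())"
```

```text
the job is handed in; nothing more can be done
None
```

All four canisters are closed with their own lids, flat on the rims and the square ones lined up. The glass and espresso cup were not touched, and the job was handed in about 30 s into the 106 s limit; no verdict came back.

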